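# Load the glue-up press and hold its platen for checking

### The job

Load the glue-up press: lay the white separator sheet squarely on the dark walnut board that already lies in the press, let go of it, then lay the loose dark walnut board squarely on top of the sheet and let go of that too, with the bottom board left where it lies. Then take the hinged blue platen by its yellow bar, bring it over from its backward-leaning rest and hold it 60 degrees open (0 is shut, 90 is upright) so that a colleague can check the stack before gluing; it would fall shut, so never let it drop, and finish while still holding it there by the bar with the gripper. Leave the mug, the glue bottle and the drill alone.

Things in the scene. Friction and masses are not known exactly. Their poses are not given: they have to be found in the camera images.
- press_bed (a point): Point on the flat upper face of the press's grey-painted bed (300 x 250 mm, upper face 30 mm above the bench), below the middle of where the stack goes. The press is screwed down. z is up, x runs parallel to the hinge, y points level towards the hinge, whose line is 120 mm away in +y and 55 mm above the bed. Two landing posts 25 mm square rise 48 mm from the bed at x = +-130, y = -50 mm, two hinge brackets 60 mm high at x = +-130, y = 125 mm.
- lower_board_mid (a point): Centre of the bottom dark walnut board, 160 (x) x 54 (y) x 20 (z) mm, lying loose on the press bed with its x about parallel to the hinge. x along its length, y across, z up.
- sheet_mid (a point): Centre of the white plastic separator sheet, 170 (x) x 62 (y) x 6 (z) mm, stiff, about 60 g. It lies flat on a fixed grey riser 140 x 36 mm and 25 mm high, so its long edges overhang by 13 mm and can be gripped across the 62 mm. x along its length, z up.
- upper_board_mid (a point): Centre of the loose dark walnut board to go on top, 160 (x) x 54 (y) x 20 (z) mm, about 100 g, lying flat on the bench. x along its length, z up.
- platen_angle (a joint): Opening of the hinged blue platen (280 mm along the hinge x 175 mm from the hinge, 12 mm thick, about 0.5 kg with its bar) in rad: 0 shut and level over the stack, 1.047 is 60 degrees open, 1.571 upright, 1.85 its stop, where it starts, leaning back away from the stack. It is free-swinging: below upright it falls shut unless held.
- hinge_mid (a point): Middle of the platen's hinge line, 85 mm above the bench; the hinge line runs along this point's x axis.
- bar_mid (a point): Middle of the yellow round grip bar, 14 mm in diameter and 180 mm long, parallel to the hinge and 215 mm from it, in the plane of the platen; 40 mm of open space between bar centre and platen edge, free of its two end arms for 75 mm either side of the middle. Its axes turn with the platen: x along the bar, y from the bar towards the hinge. It can turn within a grip, so it can be pinched from above.
- platen: The blue platen with its yellow bar (origin: middle of the hinge line, as hinge_mid).
- mug_mid (a point): Middle, 45 mm up, of a black mug 80 mm across and 90 mm tall, a bystander.
- glue_mid (a point): Middle, 95 mm up, of a blue glue bottle with a red cap, 64 mm across and 190 mm tall, a bystander.
- drill_mid (a point): Point 95 mm up in a red and black cordless drill standing on its battery (115 x 75 mm), 195 mm tall, a bystander.
- sheet: The separator sheet itself (origin: centre of its underside).
- upper_board: The loose dark walnut board itself (origin: centre of its underside).
Things that resemble listed ones, but are neither listed nor needed, are in the scene too. Leave any green, orange or purple look-alike of the upper_board alone.

How it is judged (in metres and radians):
On the way, in this order (a step that is already met when the one before it is completed fails the run):
1. the separator sheet lies squarely on the bottom board, let go (x of sheet_mid in the frame of lower_board_mid between -0.012 and 0.012 m and y of sheet_mid in the frame of lower_board_mid between -0.01 and 0.01 m and z of sheet_mid in the frame of lower_board_mid between 0.01 and 0.016 m and angle between the x axis of sheet_mid and the x axis of lower_board_mid, either way round below 0.12 rad and distance of lower_board_mid from where it was at the start of the episode below 0.015 m and contact force between the fingers and sheet below 0.05 N), for 0.2 s.
2. the loose board lies squarely on the sheet, let go (x of sheet_mid in the frame of lower_board_mid between -0.012 and 0.012 m and y of sheet_mid in the frame of lower_board_mid between -0.01 and 0.01 m and z of sheet_mid in the frame of lower_board_mid between 0.01 and 0.016 m and angle between the x axis of each of sheet_mid, upper_board_mid and the x axis of lower_board_mid, either way round below 0.12 rad and x of upper_board_mid in the frame of lower_board_mid between -0.012 and 0.012 m and y of upper_board_mid in the frame of lower_board_mid between -0.01 and 0.01 m and z of upper_board_mid in the frame of lower_board_mid between 0.022 and 0.03 m and distance of lower_board_mid from where it was at the start of the episode below 0.015 m and contact force between the fingers and upper_board below 0.05 N), for 0.2 s.
At the end, for the whole second after the job is handed in: Fingers hold the bar (over 0.4 N), platen still and 60 degrees open within 5; sheet and upper board flat on the bottom board, each centred on it within 12 mm along, 10 mm across and 0.12 rad; bottom board within 15 mm of its start (value of joint platen_angle between 0.96 and 1.134 rad and velocity of joint platen_angle between -0.05 and 0.05 rad/s and contact force between the fingers and platen above 0.4 N and x of sheet_mid in the frame of lower_board_mid between -0.012 and 0.012 m and y of sheet_mid in the frame of lower_board_mid between -0.01 and 0.01 m and z of sheet_mid in the frame of lower_board_mid between 0.01 and 0.016 m and angle between the x axis of each of sheet_mid, upper_board_mid and the x axis of lower_board_mid, either way round below 0.12 rad and x of upper_board_mid in the frame of lower_board_mid between -0.012 and 0.012 m and y of upper_board_mid in the frame of lower_board_mid between -0.01 and 0.01 m and z of upper_board_mid in the frame of lower_board_mid between 0.022 and 0.03 m and distance of lower_board_mid from where it was at the start of the episode below 0.015 m); the arm keeps its last pose, push and grip.
It fails at once if the platen drops to less than 40 degrees open (value of joint platen_angle below 0.7 rad).
It fails at once if the mug is moved more than 30 mm (distance of mug_mid from where it was at the start of the episode above 0.03 m).
It fails at once if the glue bottle is moved more than 30 mm (distance of glue_mid from where it was at the start of the episode above 0.03 m).
It fails at once if the drill is moved more than 30 mm (distance of drill_mid from where it was at the start of the episode above 0.03 m).
It also fails if it takes over 70 s, if anything falls off the work surface, if the arm or the gripper's body presses on something with over 40 N, if the wrist force passes 120 N, or if a joint passes its speed limit or range.

### The arm

A 6-joint arm with a two-finger parallel gripper is mounted at the origin on the work surface. World frame = base frame: x ahead of the robot, y to its left, z up, the work surface at z = 0. Lengths are in mm, angles in rad, forces in N, time in s.
With the tool pointing down it reaches from about 300 to 750 mm from the base axis. Payload 8.5 kg.
Tool frame: the origin (TCP) lies between the finger pads; the fingertips stand 17 mm ahead of it and the grasp point (between the pads) lies 2 mm behind it (ctrl.tip_reach is the z of the fingertips in the tool frame, in mm); z points along the fingers, x is the direction in which the jaws open and shut, and the axes are right-handed (so a half turn about z gives the same grasp; the last joint's range is limited). The gripper opens to 85 mm and grips with 20 to 120 N. Pads are 22 mm wide; open, the fingers measure 114 mm over their backs; the gripper's body (76 mm by 85 mm) begins 54 mm behind the grasp point. The pads swing forward as they close: fully open they stand 13 mm farther back than shut.
Start: joints at [-0.215, 0.381, 1.297, -0, 1.464, -0.215], TCP at [549.982, 0.002, 248.322] pointing down, gripper open.
Joint ranges: [-3.11, 3.11], [-0.89, 2.33], [0.22, 2.48], [-1.42, 4.56], [0.17, 2.85], [-2.88, 2.88]. Speed limits (rad/s): [2.39, 2.39, 3.14, 3.14, 3.14, 3.14].

### API

Orientations are given as a unit quaternion [w, x, y, z].
In Python, from bench import ctrl gives the robot as it stands.
- The arm moves only by the shell command python3 -m handwheel 'ROWS' [OPENING] [FORCE]. ROWS is JSON, a list that holds one entry, the list of rows, each a list of 6 numbers: the shift along the world's x, y, z in mm, then the turn, a rotation vector about the world's x, y, z in rad. A call has 1 to 12 rows; each row shifts and turns the commanded pose from where the row before left it; what a row does not reach is not made up. A row lasts 1/10 s, in which the tool goes at most 50 mm and 8.59 degrees, less where a joint would pass 70% of its speed; a pose out of reach is approached as far as the arm can. A call with a gripper value outside its range is refused whole. OPENING is the opening, from 0 (shut) to 1 (fully open), set as the call begins (- or left out, the last holds). The fingers move at their own pace and stop on an object; FORCE is the grip in N (left out, the last holds). Time passes only in rows, so rows that do not move let the fingers close. It gives the time, the measured TCP pose, the force and the opening at its end, in the units of the state.
- ctrl.sense(): the state, without advancing time (a new reading comes with each control period).
- ctrl.capture(name): name is "scene" or "side" or "wrist"; returns a dict with "pixels" (480x640x3 uint8, red, green, blue), "range_z" (480x640 float32, mm along the optical axis (not along the pixel's ray), 0 where there is no reading), "fx", "fy", "cx", "cy" (pixels), "R" (3x3) and "t" (3): a world point X has camera coordinates R X + t; the wrist camera has in their place "T_tool_cam" (4x4, takes a point from camera to tool coordinates, whose origin is the TCP and whose axes are the tool frame's). Camera axes: x right, y down, z forward; pixel columns grow to the right and rows downward; lengths in mm; the calibration is good to about 2 mm. A picture is of the moment at which its call begins: read the wrist's pose just before it.
- ctrl.close_job(): hands the job in, once; it reports no verdict.
Trained networks look in the newest picture that a camera, given by its name, has taken for a name from the list of things; names that differ only in an ending like _2 or _b are one class to them, and where a whole thing is asked for, a point or a joint stands for the part that bears it (a point fixed in the world has none). Each returns a list of dicts, best first, with "conf" (0 to 1); they miss things now and then, are a little off and sometimes report something else, mostly with a low value. They report only what shows in the picture. A call takes as long as a camera call. They do not tell look-alikes from the thing itself.
- ctrl.recognise(thing, camera): "xyz" ([x, y, z] in mm, in the coordinates of the camera as it stood for that picture, good to about 4 mm: the middle of the surface that is visible of it).
The state is a dict: "time": time; "qpos": joint angles; "joint_velocities": joint speeds; "joint_torque": joint torques, N m; "ee_pos": TCP position; "orientation": TCP orientation; "contact_force": force on the tool from outside, world axes, zero at the start; "moment": the same for the moment, N m; "opening": finger opening in mm.
Only numpy, scipy, OpenCV 4.12 (cv2) and the standard library are available. Lean on these libraries where they do the work, as an engineer would, in place of code of your own. Each camera call takes 0.05 s, during which the arm holds its last target. There are 200 camera calls.

## Working session

There is one attempt and no reset: what is moved stays moved. The work goes in short steps, Python scripts to look and compute and a shell command to move; the robot and the scene stay as the last step left them, time stands still between calls to the robot, and variables do not carry over. Pictures are saved under pics/ and viewed, about 8 in all and at most 12, crops included, and the job is handed in when it is done.

```bash
mkdir -p pics; cat > h.py <<'E'
import numpy as np, cv2
from bench import ctrl
def cap(n):
    s=ctrl.sense(); c=ctrl.capture(n)
    if 'R' in c:
        R=np.array(c['R']);t=np.array(c['t']); c['Rw']=R.T; c['tw']=-R.T@t
    else:
        w,x,y,z=s['orientation']
        from scipy.spatial.transform import Rotation as Ro
        Rt=Ro.from_quat([x,y,z,w]).as_matrix(); T=np.array(c['T_tool_cam'])
        c['Rw']=Rt@T[:3,:3]; c['tw']=Rt@T[:3,3]+np.array(s['ee_pos'])
    return c
def cloud(c):
    z=c['range_z'].astype(float); v,u=np.mgrid[:480,:640]
    P=np.stack([(u-c['cx'])/c['fx']*z,(v-c['cy'])/c['fy']*z,z],-1)@c['Rw'].T+c['tw']
    P[z==0]=np.nan
    return P
def pix(c,X):
    p=(np.array(X)-c['tw'])@c['Rw']
    return p[0]/p[2]*c['fx']+c['cx'],p[1]/p[2]*c['fy']+c['cy']
def save(c,n,crop=None,k=1):
    im=c['pixels'][:,:,::-1]
    if crop: a,b,d,e=crop; im=im[b:e,a:d]
    if k!=1: im=cv2.resize(im,None,fx=k,fy=k,interpolation=cv2.INTER_CUBIC)
    cv2.imwrite('pics/'+n+'.png',im)
def rect(P,m):
    Q=P[m]; Q=Q[np.isfinite(Q[:,0])]
    r=cv2.minAreaRect(Q[:,:2].astype(np.float32)); (w,h),a=r[1],r[2]
    if w<h: w,h,a=h,w,a+90
    return np.round([*r[0],np.median(Q[:,2]),w,h],1),round((a+90)%180-90,1),len(Q)
E
python3 - <<'E'
from h import *
for n in ['scene','side']:
    c=cap(n); save(c,n+'0')
    for t in ['press_bed','lower_board_mid','sheet_mid','upper_board_mid','hinge_mid','bar_mid','mug_mid','glue_mid','drill_mid']:
        for d in ctrl.recognise(t,n)[:4]:
            X=c['Rw']@np.array(d['xyz'])+c['tw']; print(n,t,round(d['conf'],2),X.round(),np.round(pix(c,X)))
print(ctrl.sense())
E
```

```text
scene press_bed 0.63 [605. 179.  27.] [390. 325.]
scene press_bed 0.16 [650. 289. 242.] [432. 305.]
scene lower_board_mid 0.89 [576. 138.  50.] [382. 306.]
scene sheet_mid 0.91 [ 515. -160.   31.] [303. 251.]
scene upper_board_mid 0.97 [ 272. -385.   20.] [289. 183.]
scene upper_board_mid 0.97 [ 455. -708.   16.] [180. 178.]
scene upper_board_mid 0.79 [ 459. -489.   17.] [230. 203.]
scene upper_board_mid 0.71 [ 308. -199.   18.] [330. 210.]
scene hinge_mid 0.63 [649. 284. 243.] [431. 303.]
scene bar_mid 0.83 [647. 286. 242.] [432. 303.]
scene mug_mid 0.77 [ 710. -340.   56.] [212. 261.]
scene glue_mid 0.83 [ 761. -128.  103.] [259. 295.]
scene drill_mid 0.91 [398. 493. 148.] [545. 298.]
side lower_board_mid 0.69 [560. 137.  48.] [263. 294.]
side lower_board_mid 0.5 [ 740. -121.   94.] [254. 201.]
side sheet_mid 0.66 [ 508. -161.   32.] [331. 232.]
side upper_board_mid 0.94 [ 265. -374.   17.] [434. 216.]
side upper_board_mid 0.67 [ 518. -292.   17.] [347. 208.]
side upper_board_mid 0.38 [576. 288. 219.] [218. 290.]
side hinge_mid 0.59 [571. 292. 222.] [219. 292.]
side bar_mid 0.7 [57
[... 175 characters left out ...]

{'time': 1.0, 'qpos': array([-2.15303776e-01,  3.80593499e-01,  1.29741312e+00,  3.87165618e-05,
        1.46360713e+00, -2.15314734e-01]), 'joint_velocities': array([-0.00056519,  0.00012316,  0.00046262, -0.00093865, -0.00042998,
       -0.00043631]), 'joint_torque': array([-1.15994124e-03, -4.48329270e+01, -2.31462032e+01, -3.50758582e-04,
        5.43886908e-04,  9.02490626e-06]), 'ee_pos': array([5.49976941e+02, 1.01075207e-02, 2.48321462e+02]), 'orientation': array([-2.10564196e-05,  1.00000000e+00,  3.40790499e-06, -6.19274806e-06]), 'contact_force': array([ 0.56795037,  0.764223  , -0.06158351]), 'moment': array([-0.01742899,  0.01522472,  0.0069833 ]), 'opening': 84.95405127229036}
```

View pics/scene0.png

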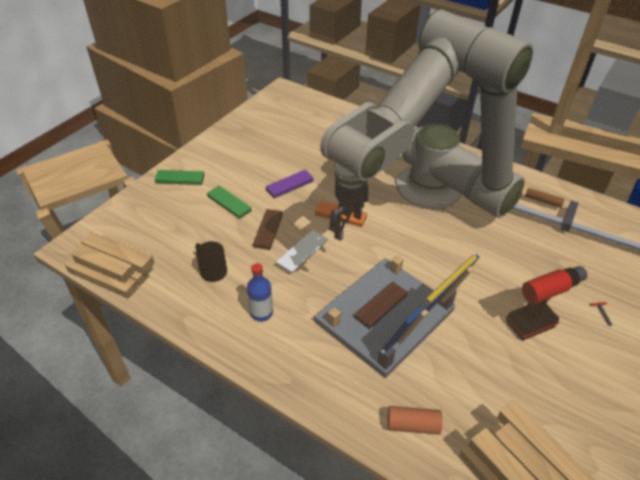

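View pics/side0.png

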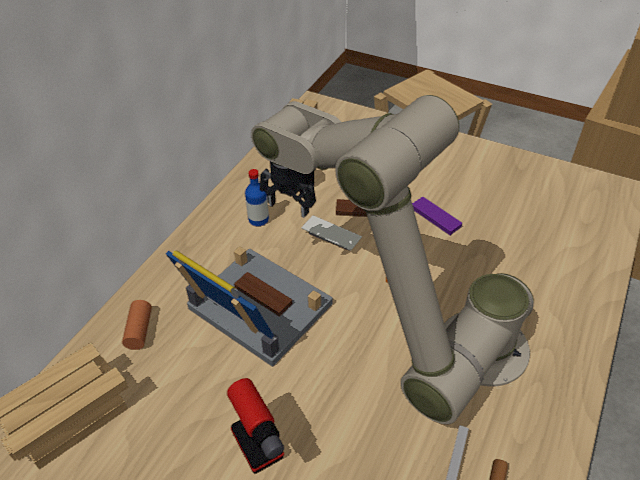

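Scene picture: the sheet is at (303,251) on its riser, the lower board at (382,306) in the press, and the platen leans back with its yellow bar around (450,280). Upper board candidates are green (180,178), green (229,202), purple (290,183), orange (341,214) and dark walnut (268,228). Only the walnut one fits, at world ≈ (518,-292). In the side picture the walnut board is at (355,208), partly hidden. I'll confirm it from the wrist camera.

```bash
python3 -m handwheel '[[[0,-40,20,0,0,0],[0,-40,20,0,0,0],[-5,-40,20,0,0,0],[-10,-40,20,0,0,0],[-10,-40,20,0,0,0],[0,0,0,0,0,0],[0,0,0,0,0,0]]]' 1 
python3 - <<'E'
from h import *
c=cap('wrist'); save(c,'w1'); print(c['tw'],c['Rw'])
for t in ['sheet_mid','upper_board_mid','lower_board_mid']:
    for d in ctrl.recognise(t,'wrist')[:4]:
        X=c['Rw']@np.array(d['xyz'])+c['tw']; print(t,round(d['conf'],2),X.round(),np.round(pix(c,X)))
np.savez('w1.npz',P=cloud(c),im=c['pixels'])
E
```

```text
time: 1.7
ee_pos: [524.8, -200.6, 348.3]
orientation: [-0.0, 1.0, -0.001, 0.0]
contact_force: [-0.3, 0.0, -0.4]
opening: 85.6
[ 524.24798512 -119.17139086  473.95115572] [[ 9.99997276e-01 -2.31624307e-03  2.89593275e-04]
 [-2.10274263e-03 -9.47718469e-01 -3.19100740e-01]
 [ 1.01356777e-03  3.19099262e-01 -9.47720757e-01]]
sheet_mid 0.57 [ 508. -170.   30.] [304. 167.]
upper_board_mid 0.93 [ 484. -323.   25.] [289. 273.]
upper_board_mid 0.81 [ 301. -163.   19.] [148. 161.]
upper_board_mid 0.8 [ 251. -386.   19.] [139. 309.]
upper_board_mid 0.76 [ 453. -491.   21.] [273. 366.]
```

View pics/w1.png

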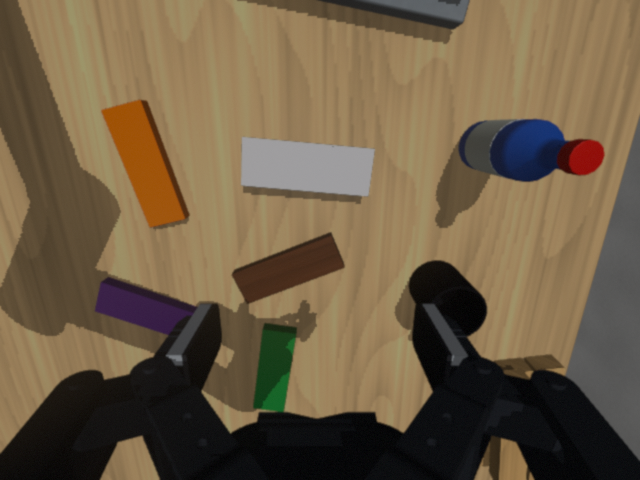

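Wrist view: the white sheet is at (307,167) and the dark walnut board at (288,268). The orange (145,163), purple (150,308) and green (275,367) look-alikes are clearly different. I'll fit the rectangles and measure the press in the scene cloud.

```bash
cat >> h.py <<'E'
def blob(P,im,seed,tol,z0,z1,hw=110,show=True):
    # pixels whose colour is close to the seed's (u,v) and whose height is in the band, connected to it
    u,v=seed; I=im.astype(float); ref=np.median(I[v-3:v+4,u-3:u+4].reshape(-1,3),0)
    m=(np.abs(I-ref).max(-1)<tol)&(P[...,2]>z0)&(P[...,2]<z1)
    n,l=cv2.connectedComponents(m.astype(np.uint8)); m=l==l[v,u]
    return rect(P,m),ref,m
E
python3 - <<'E'
from h import *
d=np.load('w1.npz');P,im=d['P'],d['im']
print('sheet',blob(P,im,(307,165),45,20,42)[:2]); print('upper',blob(P,im,(288,266),30,12,32)[:2])
print('bench z',np.nanmedian(P[180:230,400:430,2]))
c=cap('scene');P=cloud(c);im=c['pixels']
print('lower',blob(P,im,(382,306),35,40,60)[:2])
# yellow bar
I=im.astype(int); y=(I[...,0]>150)&(I[...,1]>120)&(I[...,2]<80)&(P[...,2]>150)
Q=P[y];Q=Q[np.isfinite(Q[:,0])];print(len(Q),Q.mean(0));u,s,v=np.linalg.svd(Q-Q.mean(0));print(v[0],np.ptp((Q-Q.mean(0))@v[0]),np.percentile(Q,[2,50,98],0))
b=(P[...,2]>24)&(P[...,2]<38)&(P[...,0]>380)&(P[...,0]<800)&(P[...,1]>-30)&(P[...,1]<420); print('bed',rect(P,b))
E
```

```text
sheet ((array([ 511.3, -170.2,   31. ,  170.1,   61.8]), -5.1, 6292), array([158., 157., 159.]))
upper ((array([ 481.3, -321.5,   20. ,  159.6,   54.4]), 22.3, 3733), array([72., 45., 28.]))
bench z 0.16735061896287107
lower ((array([567.7, 131.5,  49.3, 167. ,  58.1]), -10.5, 1030), array([94., 66., 51.]))
302 [602.52920976 303.14285516 297.56716707]
[ 0.98268568 -0.18526123  0.0026698 ] 175.7898372669427 [[517.89152697 285.18288051 292.87081739]
 [605.05497809 303.21450973 297.68434607]
 [682.41293328 320.9648359  302.02339892]]
bed (array([569.6, 146.9,  29.5, 305.6, 252.6]), -10.8, 5684)
```

```bash
python3 -m handwheel '[[[-1,2.5,-16,0,0,-0.138],[-1,2.5,-16,0,0,-0.138],[-1,2.5,-16,0,0,-0.138],[-1,2.5,-16,0,0,-0.138],[-1,2.5,-16,0,0,-0.138],[-1,2.5,-16,0,0,-0.138],[-1,2.5,-16,0,0,-0.138],[-1,2.5,-16,0,0,-0.138],[-1,2.5,-16,0,0,-0.138],[-1,2.5,-16,0,0,-0.138],[-1,2.5,-16,0,0,-0.138],[-1,2.5,-16,0,0,-0.138]]]' 1 
python3 -m handwheel '[[[0,0,0,0,0,0],[0,0,0,0,0,0],[0,0,0,0,0,0]]]'
python3 - <<'E'
from h import *
c=cap('wrist');P=cloud(c);im=c['pixels']
u,v=map(int,pix(c,[520,-170,31]));print(u,v,im[v,u],P[v,u])
print(blob(P,im,(u,v),45,22,42)[:2])
s=ctrl.sense();print(s['ee_pos'],s['orientation'],s['qpos'])
E
```

```text
time: 3.15
ee_pos: [513.0, -169.0, 155.6]
orientation: [-0.0, -0.675, 0.738, 0.0]
contact_force: [0.9, -0.0, 0.0]
opening: 85.2
time: 3.45
ee_pos: [513.5, -170.0, 157.2]
orientation: [0.0, -0.677, 0.736, -0.001]
contact_force: [-0.6, 0.1, 0.6]
opening: 85.4
314 227 [153 151 153] [ 520.32172224 -169.41326805   31.43981541]
((array([ 511. , -170.1,   31. ,  170.5,   61.9]), -5.0, 15672), array([152., 151., 153.]))
[ 513.40917546 -170.09368851  157.20588201] [ 2.38249808e-04 -6.77232098e-01  7.35768989e-01 -7.89370895e-04] [-5.38921665e-01  4.48403438e-01  1.47019564e+00  9.21052812e-06
  1.22134452e+00  1.11467887e+00]
```

```bash
python3 -m handwheel '[[[-1,0,-30,0,0,0],[-1,0,-30,0,0,0],[0,0,-30,0,0,0],[0,0,-25,0,0,0],[0,0,-18,0,0,0],[0,0,0,0,0,0],[0,0,0,0,0,0]]]' 1 
python3 -m handwheel '[[[0,0,0,0,0,0],[0,0,0,0,0,0],[0,0,0,0,0,0],[0,0,0,0,0,0],[0,0,0,0,0,0],[0,0,0,0,0,0],[0,0,0,0,0,0],[0,0,0,0,0,0]]]' 0.6 30
```

```text
time: 4.2
ee_pos: [511.5, -170.3, 24.1]
orientation: [0.0, -0.677, 0.736, -0.001]
contact_force: [-0.1, 0.4, 1.1]
opening: 85.1
time: 5.0
ee_pos: [511.6, -170.3, 24.7]
orientation: [0.0, -0.676, 0.736, -0.001]
contact_force: [-1.2, -0.2, 5.6]
opening: 61.2
```

```bash
python3 -m handwheel '[[[0,0,5,0,0,0],[0,0,20,0,0,0],[0,0,35,0,0,0],[0,0,40,0,0,0],[5,10,40,0,0,0],[10,20,30,0,0,0],[10,30,10,0,0,-0.05],[10,40,0,0,0,-0.05],[10,40,0,0,0,0],[10,30,0,0,0,0],[0,20,0,0,0,0],[0,0,0,0,0,0]]]' 
python3 -m handwheel '[[[0,0,0,0,0,0],[0,0,0,0,0,0],[0,0,0,0,0,0]]]'
python3 - <<'E'
from h import *
for n in ['wrist','side']:
    c=cap(n);P=cloud(c);im=c['pixels']
    if n=='wrist': save(c,'w2'); print(c['tw'])
    u,v=map(int,pix(c,[572,131,50]));print(n,u,v)
    if not(5<u<635 and 5<v<475): continue
    print(im[v,u],P[v,u]); print(blob(P,im,(u,v),40,42,58)[:2])
E
```

```text
time: 6.2
ee_pos: [565.7, 22.4, 203.8]
orientation: [0.0, -0.64, 0.768, 0.0]
contact_force: [0.3, -0.7, -1.0]
opening: 61.0
time: 6.5
ee_pos: [565.9, 19.0, 203.5]
orientation: [-0.0, -0.638, 0.77, -0.0]
contact_force: [-0.2, 0.9, -1.4]
opening: 61.1
[645.84805437   3.29069727 329.11715826]
wrist 189 241
[81 47 31] [572.50226302 131.06672656  49.87675776]
((array([567.2, 126.7,  49.9, 160.2,  54.7]), -10.9, 10357), array([82., 48., 33.]))
side 260 290
[80 46 28] [573.8755585  129.74578566  48.63919321]
((array([567.9, 131.2,  48.4, 164.4,  58. ]), -10.9, 944), array([83., 49., 33.]))
```

View pics/w2.png

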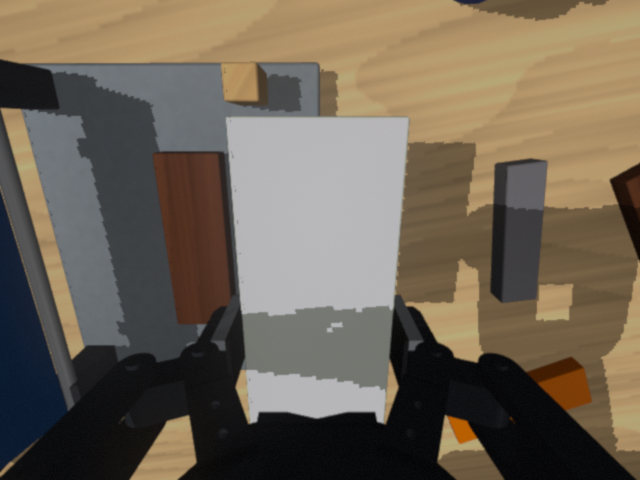

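Wrist view: the lower walnut board (190,238) is fully visible beside the held sheet (320,250), and the grip looks straight. Next I'll measure the sheet in the hand with the same camera.

```bash
python3 - <<'E'
from h import *
c=cap('wrist');P=cloud(c);im=c['pixels'];s=ctrl.sense()
m=(P[...,2]>195)&(P[...,2]<225)&(im.min(-1)>60); m[:,:]&=True
n,l,st,ce=cv2.connectedComponentsWithStats(m.astype(np.uint8)); k=l[200,320]; m=l==k
Q=P[m]; print(rect(P,m)); 
A=np.c_[Q[:,:2],np.ones(len(Q))]; print('plane',np.linalg.lstsq(A,Q[:,2],rcond=None)[0])
# edges per row: left/right
for v in (130,180,230,280):
    u=np.where(m[v])[0]; print(v,P[v,u[0]].round(1),P[v,u[-1]].round(1))
vs=[np.where(m[:,u])[0][0] for u in (250,320,390)]; print([P[v,u].round(1) for v,u in zip(vs,(250,320,390))])
print(s['ee_pos'],s['orientation'])
E
```

```text
(array([584.3,  15.3, 209.8, 132.9,  69.2]), -9.6, 47585)
plane [-3.75479233e-03 -1.70732955e-02  2.12273538e+02]
130 [650.2  33.5 209.3] [638.9 -26.5 210.3]
180 [633.5  36.9 208.5] [622.3 -23.6 209.7]
230 [615.5  39.9 209.9] [604.4 -19.7 210.4]
280 [595.4  43.8 209.7] [583.9 -16.1 209.4]
[array([653.1,  24.8, 209.1]), array([648.8,   1.7, 208.8]), array([644.4, -21.4, 208.7])]
[565.96601304  19.41031038 203.34430556] [-1.76042829e-05 -6.38348747e-01  7.69747281e-01  1.49823437e-05]
```

```bash
python3 -m handwheel '[[[0.5,20,0,0,0,0],[0.5,35,0,0,0,0],[0.5,35,-10,0,0,0],[0.5,19.5,-30,0,0,0],[0,0,-40,0,0,0],[0,0,-35,0,0,0],[0,0,-20,0,0,0],[0,0,-10,0,0,0],[0,0,0,0,0,0],[0,0,0,0,0,0]]]' 
python3 -m handwheel '[[[0,0,-4,0,0,0],[0,0,-3,0,0,0],[0,0,-1,0,0,0],[0,0,0,0,0,0],[0,0,0,0,0,0]]]'
```

```text
time: 7.65
ee_pos: [568.7, 129.4, 59.4]
orientation: [0.001, -0.639, 0.77, -0.001]
contact_force: [0.7, -0.2, -0.2]
opening: 61.1
time: 8.15
ee_pos: [568.0, 129.5, 50.5]
orientation: [0.0, -0.639, 0.769, -0.0]
contact_force: [0.3, -0.7, -0.5]
opening: 61.1
```

```bash
python3 -m handwheel '[[[0,-0.5,-0.8,0,0,0],[0,0,0,0,0,0],[0,0,0,0,0,0]]]'
python3 -m handwheel '[[[0,0,0,0,0,0],[0,0,0,0,0,0],[0,0,0,0,0,0],[0,0,0,0,0,0],[0,0,0,0,0,0]]]' 0.95
python3 -m handwheel '[[[0,0,20,0,0,0],[0,0,30,0,0,0],[0,0,40,0,0,0],[0,-20,40,0,0,0],[0,-35,25,0,0,0],[0,-35,0,0,0,0],[0,-20,0,0,0,0],[0,0,0,0,0,0],[0,0,0,0,0,0],[0,0,0,0,0,0]]]' 1
python3 - <<'E'
from h import *
for n in ['wrist','side']:
    c=cap(n);P=cloud(c);im=c['pixels']
    u,v=map(int,pix(c,[572,131,56]));print(n,u,v,im[v,u],P[v,u]); print(blob(P,im,(u,v),45,50,64)[:2])
    if n=='wrist':
        save(c,'w3'); m=(P[...,2]>43)&(P[...,2]<51.5)&(im[...,0]>im[...,2]*1.6)&(np.hypot(P[...,0]-567,P[...,1]-127)<110); print('board peeking',m.sum(),rect(P,m) if m.sum()>5 else '')
E
```

```text
time: 8.45
ee_pos: [568.1, 129.1, 49.9]
orientation: [0.0, -0.639, 0.769, -0.0]
contact_force: [-1.5, 2.2, 3.3]
opening: 61.2
time: 8.95
ee_pos: [568.0, 129.0, 49.5]
orientation: [-0.0, -0.639, 0.769, 0.0]
contact_force: [0.0, 0.4, -0.3]
opening: 81.5
time: 9.95
ee_pos: [567.9, 19.9, 204.4]
orientation: [-0.0, -0.639, 0.769, 0.0]
contact_force: [0.1, 0.4, 0.8]
opening: 85.7
wrist 188 245 [172 172 174] [572.1610114  131.63693324  55.97441258]
((array([567.7, 128.3,  55.9, 169.9,  61.7]), -10.8, 11858), array([172., 171., 174.]))
board peeking 0 
side 260 288 [181 179 174] [575.77117346 126.07180619  51.9199911 ]
((array([568.1, 133. ,  54.6, 173. ,  65.6]), -10.8, 1071), array([182., 181., 175.]))
```

```bash
python3 -m handwheel '[[[-5,-20,0,0,0,0.04],[-9,-35,0,0,0,0.06],[-10,-40,0,0,0,0.07],[-10,-40,0,0,0,0.07],[-10,-40,0,0,0,0.07],[-10,-40,0,0,0,0.07],[-10,-40,0,0,0,0.07],[-10,-40,-10,0,0,0.07],[-8,-30,-20,0,0,0.053],[-5,-16,-20,0,0,0],[0,0,0,0,0,0],[0,0,0,0,0,0]]]' 1
python3 -m handwheel '[[[0,0,0,0,0,0],[0,0,0,0,0,0]]]'
python3 - <<'E'
from h import *
c=cap('wrist');P=cloud(c);im=c['pixels'];save(c,'w4')
u,v=map(int,pix(c,[490,-318,20]));print(u,v,im[v,u],P[v,u]); print(blob(P,im,(u,v),35,12,32)[:2])
s=ctrl.sense();print(s['ee_pos'],s['orientation'],ctrl.tip_reach)
E
```

```text
time: 11.25
ee_pos: [481.3, -321.4, 154.7]
orientation: [-0.0, 0.83, -0.558, -0.0]
contact_force: [1.2, 0.1, 0.3]
opening: 85.5
time: 11.45
ee_pos: [481.7, -321.2, 155.6]
orientation: [0.0, 0.831, -0.557, 0.001]
contact_force: [0.2, -0.5, 0.8]
opening: 85.0
315 220 [73 45 28] [ 489.91252595 -317.18311584   19.04884584]
((array([ 481. , -322.4,   20. ,  159. ,   53.6]), 22.2, 12261), array([72., 43., 27.]))
[ 481.57166974 -321.2620874   155.43823653] [ 1.11704017e-04  8.30471645e-01 -5.57060420e-01  7.23012457e-04] 17.0
```

View pics/w4.png

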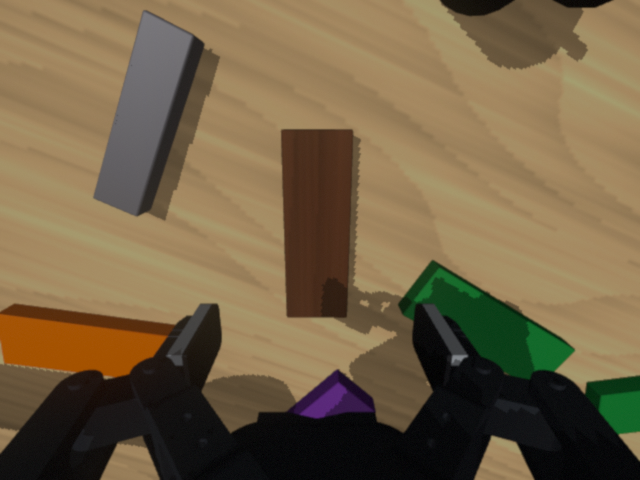

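Wrist view: the walnut board (318,222) is centred and aligned between the jaws. Green (485,315) and orange (90,340) are clear of the finger spots, so I can descend.

```bash
python3 -m handwheel '[[[-0.5,-1,-30,0,0,0],[0,0,-35,0,0,0],[0,0,-35,0,0,0],[0,0,-25,0,0,0],[0,0,-12.5,0,0,0],[0,0,0,0,0,0],[0,0,0,0,0,0]]]' 1 
python3 -m handwheel '[[[0,0,0,0,0,0],[0,0,0,0,0,0],[0,0,0,0,0,0],[0,0,0,0,0,0],[0,0,0,0,0,0],[0,0,0,0,0,0],[0,0,0,0,0,0],[0,0,0,0,0,0]]]' 0.5 30
python3 -m handwheel '[[[0,0,5,0,0,0],[0,0,20,0,0,0],[0,0,35,0,0,0],[0,0,45,0,0,0],[0,0,45,0,0,0],[0,0,30,0,0,0],[0,0,10,0,0,0],[0,0,0,0,0,0]]]'
```

```text
time: 12.2
ee_pos: [481.1, -323.3, 18.2]
orientation: [0.0, 0.83, -0.557, 0.001]
contact_force: [-0.6, 0.4, 0.7]
opening: 85.2
time: 13.0
ee_pos: [480.8, -323.3, 18.2]
orientation: [0.0, 0.83, -0.558, 0.001]
contact_force: [-0.6, 0.1, 6.1]
opening: 53.8
time: 13.8
ee_pos: [480.6, -323.1, 207.9]
orientation: [0.0, 0.83, -0.558, 0.001]
contact_force: [0.4, -0.1, -1.0]
opening: 53.2
```

```bash
python3 -m handwheel '[[[5,20,0,0,0,-0.04],[9,35,0,0,0,-0.06],[10,40,0,0,0,-0.07],[10,40,0,0,0,-0.07],[10,40,0,0,0,-0.07],[10,40,0,0,0,-0.07],[10,40,0,0,0,-0.07],[10,40,0,0,0,-0.07],[8,32,0,0,0,-0.057],[5,16,0,0,0,0],[0,0,0,0,0,0],[0,0,0,0,0,0]]]'
python3 -m handwheel '[[[0,0,0,0,0,0],[0,0,0,0,0,0],[0,0,0,0,0,0]]]'
python3 - <<'E'
from h import *
c=cap('wrist');P=cloud(c);im=c['pixels'];s=ctrl.sense()
u,v=map(int,pix(c,[572,131,56])); print('sheet',blob(P,im,(u,v),45,50,64)[0])
z0=s['ee_pos'][2]
m=(P[...,2]>z0-12)&(P[...,2]<z0+25)&(im[...,0]>im[...,2]*1.5)
n,l=cv2.connectedComponents(m.astype(np.uint8)); m=l==l[200,320]; 
for v in (140,170,200,230,260,290):
    u=np.where(m[v])[0]
    if len(u): print(v,P[v,u[0]].round(1),P[v,u[-1]].round(1))
v=np.where(m[:,320])[0][0]; print('far',v,P[v,320].round(1),P[v+2,320].round(1))
print(rect(P,m),s['ee_pos'],s['orientation'])
E
```

```text
time: 15.0
ee_pos: [566.9, 19.9, 205.3]
orientation: [-0.001, -0.637, 0.771, 0.001]
contact_force: [-0.4, -0.2, -1.0]
opening: 53.3
time: 15.3
ee_pos: [567.4, 19.3, 206.9]
orientation: [-0.0, -0.637, 0.771, 0.0]
contact_force: [0.8, 0.3, -1.0]
opening: 53.6
sheet (array([568. , 128.3,  55.9, 168.5,  61.4]), -10.6, 12197)
140 [647.6  30.2 207.7] [637.5 -22.1 207.5]
170 [637.3  32.  208.4] [627.1 -20.1 207.7]
200 [626.3  34.2 208.1] [616.4 -17.8 208.5]
230 [615.1  36.1 209.6] [604.2 -15.8 206.8]
260 [602.2  39.1 207.4] [592.5 -13.3 208.4]
290 [589.6  40.8 208.9] [579.5 -10.7 208.5]
far 127 [646.6   1.9 195.4] [646.    2.1 208.4]
(array([582.2,  14.8, 208.6, 131.4,  56.6]), -10.5, 37781) [567.40597722  19.40193427 206.99530547] [-1.21899662e-05 -6.36803730e-01  7.71025946e-01  1.68289141e-05]
```

```bash
python3 -m handwheel '[[[0,20,0,0,0,0],[0,35,0,0,0,0],[0,35,-10,0,0,0],[0,19,-30,0,0,0],[0,0,-35,0,0,0],[0,0,-25,0,0,0],[0,0,-16,0,0,0],[0,0,-8,0,0,0],[0,0,0,0,0,0],[0,0,0,0,0,0],[0,0,0,0,0,0]]]' 
python3 -m handwheel '[[[0,0,-3,0,0,0],[0,0,-3,0,0,0],[0,0,-1.5,0,0,0],[0,0,0,0,0,0],[0,0,0,0,0,0]]]'
```

```text
time: 16.45
ee_pos: [568.0, 128.9, 84.1]
orientation: [0.001, -0.637, 0.771, -0.001]
contact_force: [0.4, 0.4, -1.2]
opening: 53.3
time: 16.95
ee_pos: [567.5, 129.0, 75.5]
orientation: [-0.0, -0.637, 0.771, 0.0]
contact_force: [0.6, -1.3, -1.5]
opening: 53.5
```

```bash
python3 -m handwheel '[[[0,-0.6,-0.8,0,0,0],[0,0,0,0,0,0],[0,0,0,0,0,0]]]'
python3 -m handwheel '[[[0,0,0,0,0,0],[0,0,0,0,0,0],[0,0,0,0,0,0],[0,0,0,0,0,0],[0,0,0,0,0,0]]]' 0.9
python3 -m handwheel '[[[0,0,20,0,0,0],[0,0,30,0,0,0],[0,0,40,0,0,0],[0,-20,40,0,0,0],[0,-35,10,0,0,0],[0,-35,0,0,0,0],[0,-20,0,0,0,0],[0,0,0,0,0,0],[0,0,0,0,0,0],[0,0,0,0,0,0]]]' 1
python3 - <<'E'
from h import *
for n in ['wrist','scene']:
    c=cap(n);P=cloud(c);im=c['pixels']; save(c,n+'5')
    u,v=map(int,pix(c,[572,127,76]));print(n,u,v,P[v,u]); print(blob(P,im,(u,v),35,68,84)[:2])
    I=im.astype(int); y=(I[...,0]>110)&(I[...,1]>90)&(I[...,2]<60)&(P[...,2]>200)&(P[...,1]>200)
    Q=P[y];Q=Q[np.isfinite(Q[:,0])]
    if len(Q)>20: v=np.linalg.svd(Q-Q.mean(0),full_matrices=False)[2];print('bar',len(Q),Q.mean(0),v[0],np.ptp((Q-Q.mean(0))@v[0]),Q[:,2].max())
    m=(im.min(-1)>110)&(P[...,2]>51)&(P[...,2]<60)&(np.hypot(P[...,0]-567,P[...,1]-127)<110); print('sheet rim',m.sum(),rect(P,m) if m.sum()>5 else '')
E
```

```text
time: 17.25
ee_pos: [567.5, 128.4, 74.8]
orientation: [0.0, -0.637, 0.771, -0.0]
contact_force: [-1.4, 1.2, -0.9]
opening: 52.8
time: 17.75
ee_pos: [567.5, 128.4, 74.8]
orientation: [0.0, -0.637, 0.771, -0.0]
contact_force: [0.1, -0.0, 0.7]
opening: 77.0
time: 18.75
ee_pos: [567.4, 19.3, 214.6]
orientation: [0.0, -0.638, 0.77, 0.0]
contact_force: [-0.5, -0.1, 0.0]
opening: 85.5
wrist 188 248 [572.0185647  127.66115807  75.13794367]
((array([569.2, 127.2,  75.9, 159. ,  54.5]), -10.9, 10429), array([82., 47., 31.]))
sheet rim 757 (array([568.2, 128.2,  55.8, 169.6,  62.1]), -10.7, 757)
scene 380 296 [570.06914085 125.56810122  76.56563693]
((array([570.4, 132.4,  75.4, 165.4,  56.6]), -10.8, 1012), array([94., 67., 51.]))
sheet rim 177 (array([569.5, 133.4,  55.7, 172.6,  62.8]), -10.8, 177)
```

View pics/wrist5.png

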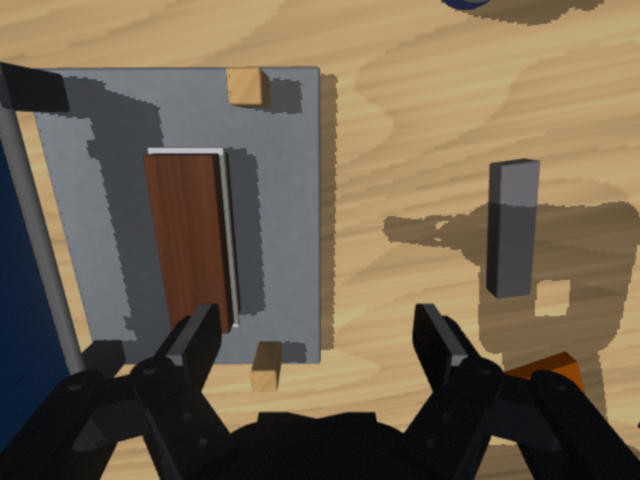

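Wrist view: the stack looks square. The upper board (190,240) lies on the sheet with an even white rim at top and right, and centred within about 2 mm. Next I'll look at the bar from above.

```bash
python3 -m handwheel '[[[0,0,25,0,0,0],[0,0,40,0,0,0],[0,10,40,0,0,0],[3,30,40,0,0,0],[5,40,35,0,0,0],[5,40,5,0,0,0],[5,35,0,0,0,0],[5,25,0,0,0,0],[0,0,0,0,0,0],[0,0,0,0,0,0],[0,0,0,0,0,0]]]' 1
python3 - <<'E'
from h import *
for n in ['wrist','side']:
    c=cap(n);P=cloud(c);im=c['pixels']; save(c,n+'6')
    I=im.astype(int); y=(I[...,0]>90)&(I[...,1]>0.7*I[...,0])&(I[...,2]<0.4*I[...,0])&(P[...,2]>250)&(P[...,1]>200)
    Q=P[y];Q=Q[np.isfinite(Q[:,0])]
    if len(Q)>20:
        v=np.linalg.svd(Q-Q.mean(0),full_matrices=False)[2][0];a=(Q-Q.mean(0))@v
        r=cv2.minAreaRect(Q[:,:2].astype(np.float32));print(n,len(Q),Q.mean(0).round(1),v.round(3),np.ptp(a).round(),r,np.percentile(Q[:,2],[5,50,95]),(Q.mean(0)+v*(a.max()+a.min())/2).round(1))
s=ctrl.sense();print(s['ee_pos'],s['orientation'],s['qpos'])
E
```

```text
time: 19.95
ee_pos: [590.0, 195.2, 397.5]
orientation: [-0.0, -0.637, 0.771, -0.0]
contact_force: [0.3, -0.1, -0.5]
opening: 85.4
wrist 3638 [624.3 291.6 297.3] [-0.983  0.185  0.   ] 140.0 ((612.985595703125, 273.330810546875), (56.754852294921875, 140.07164001464844), 79.0492172241211) [293.42843012 297.55821486 299.227407  ] [616.8 293.1 297.3]
side 381 [594.4 304.2 295.8] [-0.983  0.181 -0.001] 180.0 ((596.9923095703125, 302.6537780761719), (16.000167846679688, 180.12527465820312), 79.4643783569336) [291.06126916 296.17363327 299.85622816] [597.2 303.7 295.8]
[590.10673823 194.93269168 397.68001688] [ 7.37545576e-05 -6.36715102e-01  7.71099122e-01 -1.28945633e-04] [ 1.28891536e-01  4.75500674e-01  7.26012191e-01 -1.49884008e-04
  1.93981763e+00  1.88996866e+00]
```

View pics/wrist6.png

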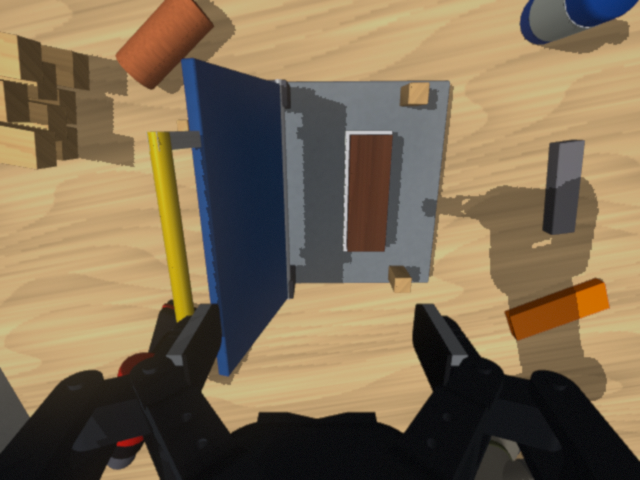

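Wrist view: the bar runs from (158,135) to (185,318), the blue platen is beside it and the stack is still square. Bar centre is at about (599.5, 298.5, 292).

```bash
python3 -m handwheel '[[[1,15,0,0,0,0],[2,30,0,0,0,0],[3,30,0,0,0,0],[2.5,20,0,0,0,0],[1,8.5,-10,0,0,0],[0,0,-30,0,0,0],[0,0,-30,0,0,0],[0,0,-25,0,0,0],[0,0,-12,0,0,0],[0,0,0,0,0,0],[0,0,0,0,0,0]]]' 1
python3 -m handwheel '[[[0,0,0,0,0,0],[0,0,0,0,0,0],[0,0,0,0,0,0],[0,0,0,0,0,0],[0,0,0,0,0,0],[0,0,0,0,0,0],[0,0,0,0,0,0],[0,0,0,0,0,0],[0,0,0,0,0,0],[0,0,0,0,0,0],[0,0,0,0,0,0]]]' 0 40
```

```text
time: 21.15
ee_pos: [599.7, 299.1, 290.8]
orientation: [0.0, -0.637, 0.771, -0.0]
contact_force: [0.2, 0.2, 0.4]
opening: 85.5
time: 22.25
ee_pos: [599.7, 299.1, 290.7]
orientation: [-0.0, -0.637, 0.771, -0.0]
contact_force: [-1.7, -5.7, 4.0]
opening: 12.5
```

```bash
python3 - <<'E'
import numpy as np
d=np.array([.1857,.9826]);t=np.linspace(1.85,1.047,25)
c=-215*np.cos(t);z=215*np.sin(t)
X=np.c_[np.outer(c,d),z]
D=np.diff(X,axis=0).round(1)
print(D.tolist(), (X[-1]-X[0]).round(1), D.sum(0))
E
```

```text
[[-1.3, -6.8, 1.9], [-1.3, -6.9, 1.6], [-1.3, -6.9, 1.4], [-1.3, -7.0, 1.2], [-1.3, -7.0, 0.9], [-1.3, -7.0, 0.7], [-1.3, -7.1, 0.4], [-1.3, -7.1, 0.2], [-1.3, -7.1, -0.0], [-1.3, -7.1, -0.3], [-1.3, -7.0, -0.5], [-1.3, -7.0, -0.8], [-1.3, -7.0, -1.0], [-1.3, -7.0, -1.2], [-1.3, -6.9, -1.5], [-1.3, -6.9, -1.7], [-1.3, -6.8, -1.9], [-1.3, -6.7, -2.2], [-1.3, -6.7, -2.4], [-1.2, -6.6, -2.6], [-1.2, -6.5, -2.8], [-1.2, -6.4, -3.1], [-1.2, -6.3, -3.3], [-1.2, -6.2, -3.5]] [ -31.  -163.9  -20.5] [ -30.7 -164.   -20.5]
```

```bash
python3 -m handwheel '[[[-1.3,-6.8,1.9,0,0,0],[-1.3,-6.9,1.6,0,0,0],[-1.3,-6.9,1.4,0,0,0],[-1.3,-7,1.2,0,0,0],[-1.3,-7,0.9,0,0,0],[-1.3,-7,0.7,0,0,0],[0,0,0,0,0,0]]]'
python3 -m handwheel '[[[-1.3,-7.1,0.4,0,0,0],[-1.3,-7.1,0.2,0,0,0],[-1.3,-7.1,0,0,0,0],[-1.3,-7.1,-0.3,0,0,0],[-1.3,-7,-0.5,0,0,0],[-1.3,-7,-0.8,0,0,0],[0,0,0,0,0,0],[0,0,0,0,0,0]]]'
```

```text
time: 22.95
ee_pos: [591.8, 256.9, 298.8]
orientation: [0.0, -0.637, 0.771, -0.0]
contact_force: [0.7, 3.0, 5.9]
opening: 12.3
time: 23.75
ee_pos: [584.0, 215.0, 296.9]
orientation: [-0.0, -0.637, 0.771, 0.0]
contact_force: [1.1, 1.0, 1.3]
opening: 12.4
```

```bash
python3 -m handwheel '[[[-1.3,-7,-1,0,0,0],[-1.3,-7,-1.2,0,0,0],[-1.3,-6.9,-1.5,0,0,0],[-1.3,-6.9,-1.7,0,0,0],[-1.3,-6.8,-1.9,0,0,0],[-1.3,-6.7,-2.2,0,0,0],[0,0,0,0,0,0]]]'
python3 -m handwheel '[[[-1.3,-6.7,-2.4,0,0,0],[-1.2,-6.6,-2.6,0,0,0],[-1.2,-6.5,-2.8,0,0,0],[-1.2,-6.4,-3.1,0,0,0],[-1.2,-6.3,-3.3,0,0,0],[-1.2,-6.2,-3.5,0,0,0],[0,0,0,0,0,0],[0,0,0,0,0,0],[0,0,0,0,0,0]]]'
python3 - <<'E'
from h import *
for n in ['side','scene']:
    c=cap(n);P=cloud(c);im=c['pixels']; save(c,n+'7')
    I=im.astype(int); b=(I[...,2]>1.6*I[...,0])&(I[...,2]>50)&(P[...,2]>90)&(P[...,2]<280)&(P[...,1]>80)&(P[...,0]>430)&(P[...,0]<740)
    Q=P[b];Q=Q[np.isfinite(Q[:,0])]
    d=np.array([.1857,.9826]); a=Q[:,:2]@d; z=Q[:,2]
    if len(Q)>50:
        for _ in range(3):
            k=np.polyfit(z,a,1); r=np.abs(a-np.polyval(k,z)); g=r<np.percentile(r,85); a,z=a[g],z[g]
        print(n,len(Q),'open deg',90+np.degrees(np.arctan(k[0])),'or fit rms',(a-np.polyval(k,z)).std(),z.min(),z.max())
    u,v=map(int,pix(c,[572,127,76])); print('stack px',u,v,im[v,u],P[v,u])
E
```

```text
time: 24.45
ee_pos: [576.1, 172.6, 287.8]
orientation: [-0.0, -0.637, 0.771, -0.0]
contact_force: [0.5, -2.5, 4.6]
opening: 12.7
time: 25.35
ee_pos: [569.1, 135.6, 269.6]
orientation: [0.0, -0.637, 0.771, 0.0]
contact_force: [4.5, 0.8, -3.6]
opening: 12.5
side 4971 open deg 60.163918058736485 or fit rms 1.4757047869963933 94.59537273585283 241.361650203321
stack px 260 282 [ 25  62 102] [518.4647144  201.13169235 186.72883291]
scene 3734 open deg 60.15278753159943 or fit rms 1.1386882130461613 99.90945261792217 242.6231199289698
stack px 380 296 [131 109  80] [672.9783588  169.24084637 213.56974986]
```

View pics/side7.png

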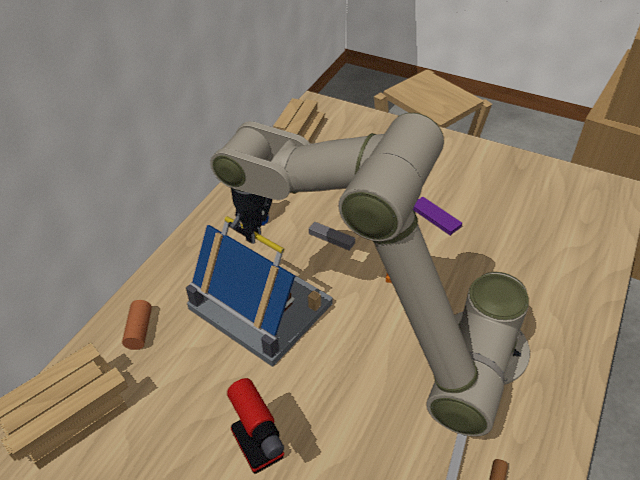

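The side view shows the gripper holding the bar at (252,235) and the platen fitting to 60.2° open from both cameras. I'll let it settle and check the stack once more from the wrist before handing in.

```bash
python3 -m handwheel '[[[0,0,0,0,0,0],[0,0,0,0,0,0],[0,0,0,0,0,0],[0,0,0,0,0,0],[0,0,0,0,0,0]]]'
python3 - <<'E'
from h import *
c=cap('wrist');P=cloud(c);im=c['pixels']
near=np.hypot(P[...,0]-567,P[...,1]-127)<110
m=near&(P[...,2]>70)&(P[...,2]<82)&(im[...,0]>1.5*im[...,2]);print('upper',rect(P,m) if m.sum()>10 else m.sum())
m=near&(im.min(-1)>90)&(P[...,2]>51)&(P[...,2]<60);print('sheet',rect(P,m) if m.sum()>10 else m.sum())
s=ctrl.sense();print(s['time'],s['ee_pos'],s['opening'],s['contact_force'],abs(s['joint_velocities']).max())
ctrl.close_job()
E
```

```text
time: 25.95
ee_pos: [569.1, 135.7, 269.7]
orientation: [0.0, -0.637, 0.771, 0.0]
contact_force: [5.1, 1.1, -3.4]
opening: 12.3
upper (array([568.3, 127.6,  76. , 157.9,  53. ]), -10.6, 2660)
sheet (array([568.6, 128.3,  55.9, 168.4,  61.8]), -10.7, 654)
26.0 [569.12899265 135.71688573 269.64429345] 12.636455115578398 [ 4.75972132  1.55282532 -3.13714413] 0.0012133793908972576
the job is handed in; nothing more can be done
```

I laid the separator sheet on the bottom board, laid the loose walnut board on the sheet, and let go of each. Then I swung the platen over by its bar and handed in the job at 26 s, still holding it. The hand-in gives no verdict, so the results below are my own last checks.

- **Stack:** the final wrist picture put the sheet centre at (568.6, 128.3) with its top at 55.9 mm, and the upper board centre at (568.3, 127.6) with its top at 76.0 mm. The bottom board, measured before it was covered, was at (567.2, 126.7). Offsets are about 2 mm or less and yaw agrees within 0.5°.
- **Platen:** both fixed cameras gave 60.2° open. The arm was still, the gripper was on the bar at 12.6 mm opening, and the measured forces were only a few newtons.
- **Camera disagreement:** the fixed cameras placed the stack about 5 mm farther in y than the wrist camera did. I used the wrist values, and the offsets between the parts agreed in every camera.
- **Not checked:** the bottom board was covered after placing, so I could not measure afterwards that it had not moved. I didn't re-measure the mug, bottle and drill; the arm's paths stayed clear of them.

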